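# Hold a relief flap at its set finger for the contact check

## Task

The contact of the pressure-relief flap unit on the bench is about to be checked: take the flap by its lifting bow and raise it until the pointer on its shaft stands tip to tip with the set finger clamped on the quadrant, and finish while still holding it there, because the flap falls shut by itself. Handle it gently: grip it with no more than about 15 N and force nothing, come up to the set finger from below without swinging well past it, and never let the flap drop. Leave the set finger where it is clamped and do not disturb the tools and parts lying around.

Things in the scene. Friction and masses are not known exactly. Their poses are not given: they have to be found in the camera images.
- relief_unit: the pressure-relief flap unit, bolted down: grey sheet-metal duct section 190 mm (its x) by 170 mm (its y), 85 mm high, open on top, 20 mm foot flange all round, black limit switch and aluminium quadrant plate on its front (-x) face. Origin: centre of its underside on the worktop; x to the back of the unit (away from the quadrant), y to the side where the flap's shaft lies, z up
- shaft (a point): centre of the flap's shaft, the hinge line: it runs along the unit's x, at 68 mm (y) and 94 mm (z) in the unit's frame. Axes as the unit's
- flap (a joint): angle of the flap, rad: 0 = shut, level on the duct's rim; grows as the free edge (unit's -y side) lifts and swings over towards the shaft; stop at 1.35. The flap is a 4 mm aluminium sheet 156 mm (along the shaft) by 145 mm (shaft to free edge), 0.2 to 0.42 kg, turns freely and falls shut when let go; 1 to 3 N upwards at the bow carries it
- bow (a point): middle of the flap's lifting bow, a round steel bar 10 mm thick, parallel to the shaft, 92 mm straight, free all round, 48 mm above the sheet (axis to top face). With the flap at angle a it lies (118 cos a - 46 sin a) mm towards -y and (118 sin a + 46 cos a) mm up from the shaft, in the unit's frame. The bar may turn between fingers. Axes as the unit's when shut; they turn with the flap
- pointer_tip (a point): tip of the dark pointer, a pointed plate fixed to the front end of the shaft and moving with the flap; it lies 80 mm from the shaft axis, parallel to the flap's sheet, in front of the quadrant. Axes: those of the flap (as the unit's when shut; turning with it)
- set_finger (a joint): angle in rad at which the set finger is clamped on the quadrant, measured about the shaft like the flap's angle: when joint flap equals it, pointer and finger stand tip to tip. Between 0.45 and 1.0, different each time; it sits with friction and must not be shifted
- finger_tip (a point): inward tip of the set finger, a small steel rider (14 mm wide, with a knurled screw and a dark pointed nose) on the curved edge of the quadrant; the tip lies 82 mm from the shaft axis. Axes: x along the shaft to the back of the unit, -y from the shaft out through the finger
- driver_flat: bystander: flat screwdriver, 174 mm long, 30 mm high, lying near the right (-y) side of the unit. Origin: centre of its underside
- nose_pliers: bystander: long nose pliers, 151 x 58 x 13 mm, lying near the left (+y) side of the unit. Origin: centre of its underside
- calliper: bystander: digital calliper, 210 x 53 x 10 mm, lying to the left. Origin: centre of its underside
- spanner_13: bystander: larger combination spanner, 163 x 29 x 7 mm, lying to the left. Origin: centre of its underside
- spanner_10: bystander: smaller combination spanner, 138 x 25 x 6 mm, lying to the left near the front edge. Origin: centre of its underside
- pressure_sensor: bystander: pressure transmitter, 148 x 34 x 34 mm, lying behind the unit to the right. Origin: centre of its underside
- twin_sleeve: bystander: white twin sleeve, 92 x 74 x 36 mm, behind the unit. Origin: centre of its underside
- sensor_funnel: bystander: white funnel housing, 99 x 93 x 124 mm high, standing behind the unit to the left. Origin: centre of its underside

How it is judged (in metres and radians):
On the way, in this order (a step that is already met when the one before it is completed fails the run):
1. the fingers have lifted the flap off its seat (value of joint flap above 0.1 rad and contact force between the fingers and relief_unit above 0.3 N), for 0.1 s.
2. the pointer stands tip to tip with the set finger (angle between the y axis of pointer_tip and the y axis of finger_tip, either way round below 0.06 rad), for 0.5 s.
At the end, for the whole second after the job is handed in: the pointer stands within 0.06 rad (3.4 degrees, 5 mm at the tips) of the set finger, the flap is still and held up by the robot's fingers, and the set finger is within 5 mm of where it was clamped (angle between the y axis of pointer_tip and the y axis of finger_tip, either way round below 0.06 rad and velocity of joint flap between -0.05 and 0.05 rad/s and contact force between the fingers and relief_unit above 0.3 N and distance of finger_tip from where it was at the start of the episode below 0.005 m); the arm keeps its last pose, push and grip.
It fails at once if the unit or its flap is squeezed or pushed with more than 20 N a finger (40 N on both fingers together), or with more than 20 N by the rest of the robot (contact force between the fingers and relief_unit above 40 N or contact force between the arm and relief_unit above 20 N).
It fails at once if the flap swings more than 11 mm (8 degrees) past the set finger (z of pointer_tip in the frame of finger_tip above 0.011 m).
It fails at once if the flap drops (falls faster than 1 rad/s) (velocity of joint flap below -1 rad/s).
It fails at once if the set finger is shifted by more than 5 mm (distance of finger_tip from where it was at the start of the episode above 0.005 m).
It fails at once if a bystander is moved by more than 15 mm (distance of any of driver_flat, nose_pliers, calliper, spanner_13, spanner_10, pressure_sensor, twin_sleeve, sensor_funnel from where it was at the start of the episode above 0.015 m).
It also fails if it takes over 37 s, if anything falls off the work surface, if the arm or the gripper's body presses on something with over 40 N, if the wrist force passes 120 N, or if a joint passes its speed limit or range.

## Robot

A 7-joint arm with a two-finger parallel gripper is mounted at the origin on a cart in front of the work surface, level with it; the furniture and walls round the work are solid. World frame = base frame: x ahead of the robot, y to its left, z up, the work surface at z = 0. Lengths are in mm, angles in rad, forces in N, time in s.
With the tool pointing down it reaches from about 350 to 900 mm from the base axis. Payload 7.2 kg.
Tool frame: the origin (TCP) lies on the front face of the gripper's body, between the roots of the fingers; the fingertips stand 80 mm ahead of it and the grasp point (between the pads) lies 61 mm ahead of it (manip.nose_length is the distance from the TCP to the fingertips, in mm); z points along the fingers, y is the line along which they close (so a half turn about z gives the same grasp; the last joint's range is limited). The gripper opens to 88 mm and grips with 3 to 60 N. Pads are 20 mm wide; open, the fingers measure 115 mm over their backs; the gripper's body (75 mm by 178 mm) begins 61 mm behind the grasp point.
Start: joints at [-1.372, 0.411, -0.013, 1.596, 0.006, 1.134, -0.082], TCP at [164.788, 602.886, 302.653] pointing down, gripper open.
Joint ranges: [-2.95, 2.95], [-0.29, 1.99], [-1.47, 1.44], [0.14, 2.54], [-1.03, 4.17], [0.13, 1.85], [-2.86, 2.86]. Speed limits (rad/s): [2.39, 2.39, 3.01, 3.01, 3.14, 3.14, 3.14].

## Interface

Orientations are given as [roll, pitch, yaw] about the fixed x, y, z axes, in that order (R = Rz(yaw) Ry(pitch) Rx(roll)).
In Python, from station import manip, viewer, hand_in, spotter gives the robot as it stands.
- The arm moves only by the tool apply_moves, never from a script. Its argument "moves" is a list that holds one entry, the list of rows, each a list of 5 numbers: the shift along the world's x, y, z in m, then the turn about the world's z in degrees, then the opening, from -1 (shut) to 1 (fully open). A call has 1 to 20 rows; each row is the pose to reach, as a shift and turn from the pose commanded when the call began; what a row does not reach only later rows make up. A row lasts 1/10 s, in which the tool goes at most 50 mm and 8.59 degrees, less where a joint would pass 70% of its speed; a pose out of reach is approached as far as the arm can. A call with a gripper value outside its range is refused whole. The fingers move at their own pace and stop on an object; the grip force is fixed at half the most. Time passes only in rows, so rows that repeat a pose let the fingers close. It gives the time, the measured TCP pose, the force, the opening and the grip force at its end, in the units of the state.
- manip.observe(): the state, without advancing time (a new reading comes with each control period).
- viewer.get_image(name): name is "scene" or "top" or "wrist"; returns a dict with "color" (384x512x3 uint8, red, green, blue), "z_map" (384x512 float32, mm along the optical axis (not along the pixel's ray), 0 where there is no reading), "K" (3x3 intrinsics, pixels), "rvec" (rotation vector, rad) and "tvec" (3), from world to camera coordinates, as OpenCV has them. Camera axes: x right, y down, z forward; pixel columns grow to the right and rows downward; lengths in mm; the calibration is good to about 2 mm. A picture is of the moment at which its call begins.
- hand_in(): hands the job in; it is judged then, once.
Trained networks look in a picture, given as the dict that the camera call returned (one of the last four; its "shot" number tells which), for a name from the list of things; names that differ only in an ending like _2 or _b are one class to them, and where a whole thing is asked for, a point or a joint stands for the part that bears it (a point fixed in the world has none). Each returns a list of dicts, best first, with "confidence" (0 to 1); they miss things now and then, are a little off and sometimes report something else, mostly with a low value. They report only what shows in the picture. A call takes as long as a camera call.
- spotter.masks_of(picture, target): "mask" (384x512 bool, what is visible of it) and "extent" ([left, top, right, bottom] in pixels, round what is visible of it).
The state is a dict: "t": time; "q": joint angles; "joint_velocities": joint speeds; "joint_efforts": joint torques, N m; "ee_pos": TCP position; "orientation": TCP orientation; "contact_force": force on the tool from outside, world axes, zero at the start; "moment": the same for the moment, N m; "width": opening from 0.0 (shut) to 1.0 (fully open); "grip_force": force on a finger pad.
Only numpy, scipy, OpenCV 4.12 (cv2) and the standard library are available. Lean on these libraries where they do the work, as an engineer would, in place of code of your own. Each camera call takes 0.05 s, during which the arm holds its last target. There are 200 camera calls.

## Working session

There is one attempt and no reset: what is moved stays moved. The work goes in short steps, Python scripts to look and compute and a tool call to move; the robot and the scene stay as the last step left them, time stands still between calls to the robot, and variables do not carry over. Pictures are saved under pics/ and viewed, at most 10 in all, crops included, and the job is handed in when it is done.

Besides the shell and the picture viewer there is one more tool, called as name(argument=value, ...) on one line, values as JSON. apply_moves: Moves the arm, as the interface text tells. Its arguments: {"type":"object","properties":{"moves":{"type":"array","items":{"type":"array","items":{"type":"array","items":{"type":"number"}}}}},"required":["moves"]}

```bash
mkdir -p pics; cat > h.py <<'E'
import numpy as np,cv2
from station import manip,viewer,spotter
def cloud(p):
    z=p["z_map"];K=p["K"];v,u=np.mgrid[:384,:512]
    c=np.stack([(u-K[0,2])/K[0,0]*z,(v-K[1,2])/K[1,1]*z,z],-1)
    R=cv2.Rodrigues(np.array(p["rvec"],float))[0]
    w=(c-np.array(p["tvec"]).ravel())@R
    w[z==0]=np.nan
    return w
def save(p,n): cv2.imwrite("pics/"+n,cv2.cvtColor(p["color"],cv2.COLOR_RGB2BGR))
def look(cam,names):
    p=viewer.get_image(cam);w=cloud(p);out={}
    for n in names:
        r=spotter.masks_of(p,n)
        if r:
            m=r[0]["mask"];q=w[m];q=q[~np.isnan(q[:,0])];out[n]=(m,q)
            print(cam,n,round(r[0]["confidence"],2),[int(x) for x in r[0]["extent"]],np.percentile(q,[2,50,98],axis=0).round().tolist() if len(q) else None)
        else: print(cam,n,"none")
    return p,w,out
E
python3 - <<'E'
from h import *
ims=[]
for c in ("scene","top"):
    p,w,o=look(c,["relief_unit","flap","bow","pointer_tip","set_finger"])
    ims.append(p["color"])
    np.savez("pics/"+c+".npz",w=w,**{n:o[n][0] for n in o})
    print(c,cv2.Rodrigues(np.array(p["rvec"],float))[0].T.dot(-np.array(p["tvec"]).ravel()))
im=np.vstack(ims);im=cv2.cvtColor(im,cv2.COLOR_RGB2BGR)
cv2.imwrite("pics/a.png",im[:384]);cv2.imwrite("pics/b.png",im[384:])
s=manip.observe();print(s["ee_pos"],s["orientation"],s["width"],manip.nose_length)
E
```

```text
scene relief_unit 0.92 [257, 157, 335, 221] [[428.0, -284.0, 1.0], [524.0, -138.0, 71.0], [644.0, -88.0, 155.0]]
scene flap 0.56 [272, 151, 329, 192] [[471.0, -272.0, 89.0], [554.0, -203.0, 93.0], [630.0, -114.0, 144.0]]
scene bow 0.68 [270, 155, 328, 192] [[432.0, -272.0, 88.0], [554.0, -200.0, 93.0], [634.0, -114.0, 143.0]]
scene pointer_tip 0.88 [268, 151, 327, 191] [[430.0, -270.0, 89.0], [550.0, -196.0, 93.0], [629.0, -114.0, 142.0]]
scene set_finger 0.65 [273, 152, 333, 192] [[432.0, -272.0, 89.0], [552.0, -202.0, 93.0], [633.0, -114.0, 144.0]]
scene [-166.67980175  869.56251349  714.54630666]
top relief_unit 0.71 [111, 225, 183, 245] [[386.0, 268.0, -1.0], [412.0, 399.0, 6.0], [429.0, 467.0, 13.0]]
top flap 0.74 [322, 151, 384, 236] [[470.0, -273.0, 88.0], [551.0, -196.0, 93.0], [632.0, -119.0, 144.0]]
top bow 0.98 [318, 152, 386, 235] [[470.0, -272.0, 89.0], [551.0, -196.0, 93.0], [630.0, -119.0, 144.0]]
top pointer_tip 0.7 [319, 150, 389, 239] [[467.0, -273.0, 88.0], [551.0, -195.0, 93.0], [634.0, -119.0, 144.0]]
top set_finger 0.6 [319, 153, 385, 236] [[441.0, -273.0, 88.0], [549.0, -195.0, 93.0], [632.0, -119.0, 144.0]]
top [ 378.87779151   43.1484094  1082.08097475]
[164.78404487 602.89786158 302.66505371] [ 3.14150300e+00 -2.11964883e-05  2.87478255e+00] 1.003254499075818 80.0
```

View pics/a.png

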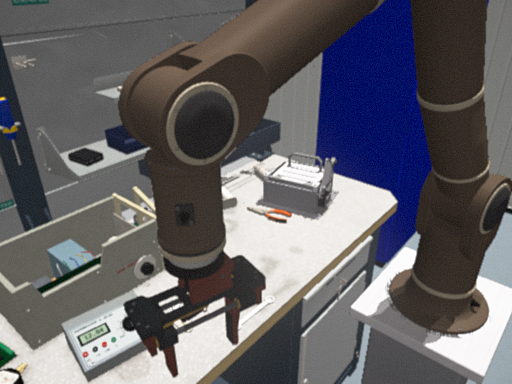

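View pics/b.png

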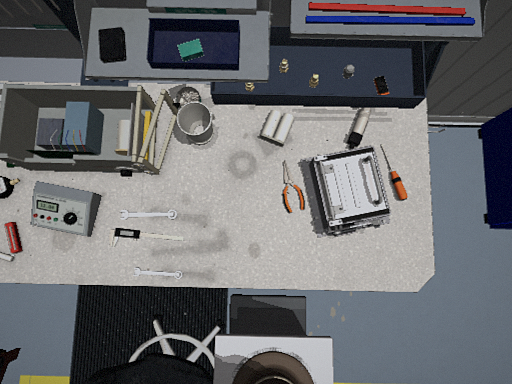

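The scene view shows the unit at about (295,185). In the top view it is at about (350,190), slightly yawed, with the bow on the right (-y) at about (370,178) and its quadrant facing the robot.

```bash
python3 - <<'E'
from h import *
d=np.load("pics/top.npz");w=d["w"].reshape(-1,3);w=w[~np.isnan(w[:,0])]
r=w[(abs(w[:,0]-550)<180)&(abs(w[:,1]+190)<150)]
f=r[(r[:,2]>86)&(r[:,2]<98)]
print("sheet",cv2.minAreaRect(f[:,:2].astype(np.float32)))
b=r[(r[:,2]>120)];print(len(b))
for x in b[np.argsort(b[:,0])]: print(x.round().astype(int).tolist(),end=" ")
s=np.load("pics/scene.npz")["w"].reshape(-1,3);s=s[~np.isnan(s[:,0])]
g=s[(s[:,0]<485)&(s[:,0]>380)&(abs(s[:,1]+190)<150)&(s[:,2]>90)]
print("\nscene front")
for x in g[np.argsort(g[:,1])]: print(x.round().astype(int).tolist(),end=" ")
E
```

```text
sheet ((539.6640625, -195.34375), (217.7876739501953, 173.12208557128906), 11.150262832641602)
346
[432, -148, 136] [432, -147, 131] [432, -145, 128] [432, -152, 128] [433, -156, 158] [433, -154, 154] [433, -152, 153] [434, -151, 144] [434, -150, 141] [434, -148, 139] [434, -160, 181] [435, -160, 172] [435, -158, 169] [435, -155, 163] [435, -157, 163] [435, -166, 121] [435, -166, 165] [436, -154, 155] [436, -166, 188] [436, -164, 187] [436, -168, 189] [436, -162, 184] [436, -171, 187] [436, -175, 188] [437, -161, 180] [437, -174, 183] [438, -168, 190] [439, -170, 190] [439, -173, 188] [439, -176, 186] [439, -178, 185] [439, -183, 186] [439, -181, 185] [439, -237, 162] [439, -235, 160] [439, -239, 161] [439, -231, 157] [440, -234, 156] [440, -189, 179] [440, -217, 145] [441, -192, 158] [441, -183, 185] [441, -181, 184] [442, -185, 184] [442, -234, 163] [442, -239, 162] [442, -188, 182] [442, -237, 161] [442, -233, 158] [442, -242, 161] [442, -227, 156] [442, -220, 152] [442, -193, 181] [442, -191, 180] [442, -232, 155] [442, -225, 153] [442, -196, 179] [442, -224, 150] [442, -220, 146
[... 11057 characters left out ...]
 -139, 101] [440, -139, 92] [448, -139, 97] [482, -138, 100] [474, -138, 95] [444, -137, 102] [459, -137, 104] [462, -137, 96] [477, -137, 91] [481, -137, 97] [473, -137, 99] [446, -136, 95] [438, -136, 90] [431, -136, 100] [484, -136, 100] [451, -136, 107] [447, -136, 105] [480, -136, 94] [431, -135, 93] [454, -135, 107] [450, -135, 105] [431, -135, 107] [483, -135, 97] [430, -134, 90] [483, -134, 94] [456, -134, 92] [452, -134, 94] [448, -134, 91] [448, -134, 98] [444, -134, 93] [444, -133, 104] [451, -132, 102] [455, -131, 101] [432, -131, 94] [428, -131, 99] [447, -131, 103] [451, -131, 106] [446, -131, 97] [453, -131, 91] [454, -130, 105] [453, -129, 98] [449, -129, 93] [449, -128, 101]
```

```bash
python3 - <<'E'
from h import *
p=viewer.get_image("wrist");R=cv2.Rodrigues(np.array(p["rvec"],float))[0];c=-R.T@np.array(p["tvec"]).ravel()
s=manip.observe();from scipy.spatial.transform import Rotation as Ro
T=Ro.from_euler("xyz",s["orientation"]).as_matrix()
print("cam in tool",T.T@(c-s["ee_pos"]),"axes in tool (cols x,y,z)",(T.T@R.T).round(2).tolist(),p["K"][0].round())
d=np.load("pics/top.npz");w=d["w"].reshape(-1,3);w=w[~np.isnan(w[:,0])]
b=w[(w[:,0]>520)&(w[:,0]<605)&(w[:,1]<-215)&(w[:,1]>-270)&(w[:,2]>136)&(w[:,2]<150)]
k=np.polyfit(b[:,0],b[:,1],1);print("yaw",np.arctan(k[0]),"y at 562",np.polyval(k,562))
E
```

```text
cam in tool [ 8.09374098e+01 -4.01064191e-02 -8.24103014e+01] axes in tool (cols x,y,z) [[0.0, -0.96, -0.3], [1.0, 0.0, -0.0], [0.0, -0.3, 0.96]] [342.   0. 260.]
yaw 0.2251480867423493 y at 562 -241.5869204699259
```

apply_moves(moves=[[[0.03,-0.03,0.03,0,0],[0.06,-0.065,0.05,4,0],[0.09,-0.1,0.06,8,0],[0.12,-0.13,0.06,12,0],[0.15,-0.165,0.06,16,0],[0.18,-0.2,0.06,20,0],[0.21,-0.235,0.06,24,0],[0.245,-0.27,0.06,28,0],[0.28,-0.3,0.06,28.5,0],[0.28,-0.345,0.06,28.5,0],[0.28,-0.39,0.06,28.5,0],[0.28,-0.435,0.06,28.5,0],[0.28,-0.48,0.06,28.5,0],[0.28,-0.525,0.06,28.5,0],[0.28,-0.57,0.06,28.5,0],[0.28,-0.62,0.06,28.5,0],[0.28,-0.67,0.06,28.5,0],[0.28,-0.72,0.06,28.5,0],[0.28,-0.77,0.06,28.5,0],[0.28,-0.818,0.06,28.5,0]]])

```text
t: 2.65
ee_pos: [444.3, -217.3, 363.2]
orientation: [-3.141, 0.001, -2.911]
contact_force: [0.5, 0.8, 0.1]
width: 0.506
grip_force: 0.0
```

```bash
python3 - <<'E'
from h import *
p,w,o=look("wrist",["bow","set_finger","pointer_tip"])
save(p,"w1.png")
cv2.imwrite("pics/w1b.png",cv2.resize(cv2.cvtColor(p["color"],cv2.COLOR_RGB2BGR),(800,600),interpolation=cv2.INTER_CUBIC))
np.savez("pics/w1.npz",w=w,K=p["K"],rvec=p["rvec"],tvec=p["tvec"])
E
```

```text
wrist bow 0.61 [183, 152, 332, 314] [[434.0, -278.0, 91.0], [537.0, -196.0, 93.0], [627.0, -132.0, 107.0]]
wrist set_finger 0.59 [223, 165, 257, 193] [[441.0, -247.0, 144.0], [448.0, -236.0, 159.0], [458.0, -221.0, 165.0]]
wrist pointer_tip 0.72 [186, 153, 331, 312] [[434.0, -278.0, 91.0], [537.0, -196.0, 93.0], [627.0, -132.0, 113.0]]
```

View pics/w1b.png

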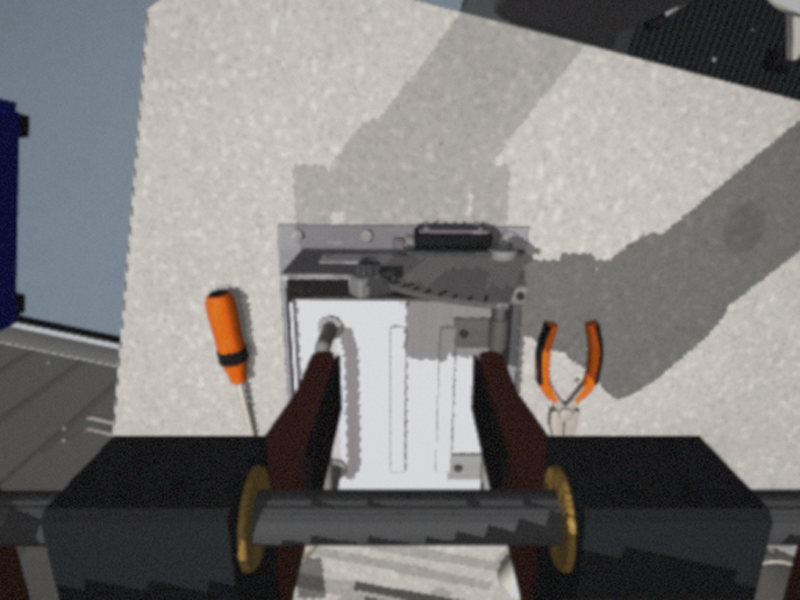

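The wrist view, enlarged to 800 px, shows the set finger at about (368,270), the bow along (330,330) to (335,470) and the shaft at about (500,325). Next I get the finger's angle in the unit frame.

```bash
cat >> h.py <<'E'
yaw=0.22
EX=np.array([np.cos(yaw),np.sin(yaw)]);EY=np.array([-np.sin(yaw),np.cos(yaw)])
BOW=np.array([562,-241.7]);SH=BOW+118*EY
def unit(q): # x along shaft from the bow's middle; y outwards from the shaft; z above shaft
    d=q[...,:2]-SH
    return np.stack([d@EX,-(d@EY),q[...,2]-94],-1)
E
python3 - <<'E'
from h import *
w=np.load("pics/w1.npz")["w"]
t=np.load("pics/top.npz")["w"];s=np.load("pics/scene.npz")["w"]
print("SH",SH)
for n,x in (("wrist",w),("top",t),("scene",s)):
    u=unit(x.reshape(-1,3)); u=u[~np.isnan(u[:,0])]
    q=u[(abs(u[:,1])<15)&(u[:,2]>1)&(u[:,2]<15)&(abs(u[:,0])<70)]
    if len(q): print(n,"shaft: n",len(q),np.percentile(q[:,1:],[5,50,95],axis=0).round(1).tolist())
    r=np.hypot(u[:,1],u[:,2]);a=np.arctan2(u[:,2],u[:,1])
    # quadrant plate outer edge
    f=(u[:,0]<-85)&(u[:,0]>-140)&(a>.2)&(a<1.5)
    for lo in range(78,130,4):
        m=f&(r>=lo)&(r<lo+4)&(a<1.2)
        if m.sum(): print(n,lo,m.sum(),np.percentile(a[m],[5,25,50,75,95]).round(2),np.percentile(u[m,0],[5,50,95]).round())
E
```

```text
SH [ 536.24890448 -126.54410098]
wrist shaft: n 335 [[-0.2, 1.4], [6.3, 4.9], [11.8, 7.3]]
wrist 78 81 [0.48 0.66 0.83 1.02 1.15] [-106. -106. -105.]
wrist 82 84 [0.29 0.7  0.88 1.04 1.18] [-106. -106. -105.]
wrist 86 113 [0.58 0.62 0.84 1.04 1.16] [-112. -106. -105.]
wrist 90 83 [0.6  0.64 0.84 1.02 1.15] [-113. -106. -105.]
wrist 94 162 [0.61 0.68 0.93 1.1  1.19] [-113. -106. -103.]
wrist 98 239 [0.65 0.67 0.84 1.   1.14] [-112. -105. -103.]
wrist 102 74 [0.62 0.64 0.65 0.66 0.66] [-117. -109. -100.]
wrist 106 93 [0.6  0.64 0.65 0.65 0.66] [-118. -111. -101.]
wrist 110 112 [0.56 0.63 0.65 0.65 0.66] [-118. -111. -101.]
wrist 114 105 [0.56 0.6  0.64 0.65 0.66] [-117. -110. -100.]
wrist 118 93 [0.55 0.57 0.6  0.63 0.65] [-110. -106. -101.]
top shaft: n 194 [[-3.8, 1.3], [1.0, 3.9], [10.7, 7.4]]
top 82 3 [0.6  0.61 0.62 0.64 0.65] [-114. -112. -109.]
top 86 2 [0.64 0.64 0.64 0.64 0.64] [-112. -111. -110.]
top 90 5 [0.65 0.67 0.69 0.69 0.89] [-113. -110. -108.]
top 94 27 [0.66 0.68 0.9  1.05 1.14] [-111. -106. -103.]
top 98 11 [0.64 0.66 0.67 0.7  0.86] [-113. -107. -102.]
top 102 14 [
[... 164 characters left out ...]
p 114 11 [0.57 0.61 0.64 0.67 0.68] [-111. -108. -103.]
scene shaft: n 77 [[-4.8, 1.4], [-0.4, 3.5], [6.9, 7.1]]
scene 78 10 [0.44 0.54 0.76 0.95 1.09] [-106. -106. -105.]
scene 82 12 [0.25 0.55 0.62 0.96 1.16] [-110. -106. -104.]
scene 86 12 [0.29 0.43 0.68 0.88 1.09] [-109. -106. -105.]
scene 90 13 [0.29 0.58 0.63 0.67 1.05] [-113. -107. -105.]
scene 94 9 [0.5  0.67 0.73 0.92 1.03] [-111. -106. -105.]
scene 98 5 [0.55 0.61 0.65 0.65 0.67] [-117. -112. -107.]
scene 102 8 [0.55 0.6  0.64 0.65 0.66] [-118. -112. -104.]
scene 106 6 [0.64 0.65 0.65 0.67 0.68] [-117. -106. -102.]
scene 110 5 [0.63 0.64 0.64 0.64 0.65] [-115. -109. -101.]
scene 114 3 [0.63 0.63 0.64 0.64 0.65] [-108. -105. -102.]
```

apply_moves(moves=[[[0.04,-0.01,0,0,0],[0.08,-0.02,0,0,0],[0.117,-0.027,0,-0.5,0],[0.117,-0.027,-0.02,-0.5,0],[0.117,-0.027,-0.05,-0.5,0],[0.117,-0.027,-0.08,-0.5,0],[0.117,-0.027,-0.11,-0.5,0],[0.117,-0.027,-0.13,-0.5,0],[0.117,-0.027,-0.145,-0.5,0],[0.117,-0.027,-0.155,-0.5,0],[0.117,-0.027,-0.162,-0.5,0],[0.117,-0.027,-0.162,-0.5,0],[0.117,-0.027,-0.162,-0.5,0]]])

```text
t: 4.15
ee_pos: [562.2, -242.2, 201.4]
orientation: [-3.141, 0.001, -2.92]
contact_force: [-0.8, 0.2, 0.4]
width: 0.497
grip_force: 0.0
```

```bash
python3 - <<'E'
from h import *
p=viewer.get_image("wrist");w=cloud(p);u=unit(w)
m=(u[...,2]>38)&(u[...,2]<60)&(abs(u[...,1]-118)<14)&(abs(u[...,0])<55)
q=u[m];print(len(q),np.percentile(q,[2,50,98],axis=0).round(1).tolist())
cv2.imwrite("pics/w2.png",cv2.resize(cv2.cvtColor(p["color"],cv2.COLOR_RGB2BGR),(800,600)))
s=manip.observe();print(s["ee_pos"],unit(np.array(s["ee_pos"])),s["contact_force"],s["width"])
E
```

```text
3767 [[-53.6, 117.4, 41.5], [-18.6, 121.9, 50.3], [48.3, 126.8, 52.1]]
[ 562.19296452 -242.33191412  201.53641454] [5.04111986e-02 1.18658794e+02 1.07536415e+02] [ 0.22590133 -0.71851953  0.48482398] 0.49851553886845473
```

View pics/w2.png

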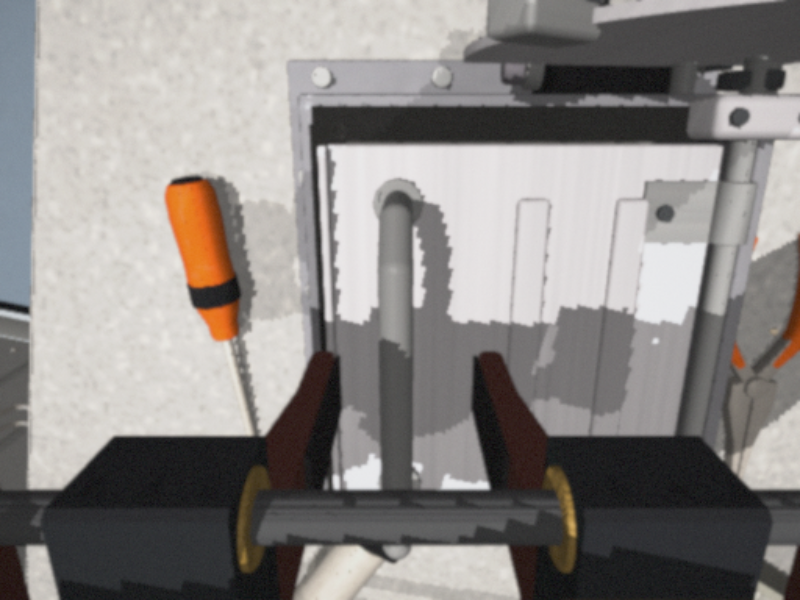

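The wrist view shows the bow at about column 396, between the fingertips at 340 and 473, so it is about 3 mm right of centre. I'll centre on it and close to about 14 mm, which cages the bow without a squeeze because the closing force would be too high.

apply_moves(moves=[[[0.001,-0.003,0,0,-0.4],[0.001,-0.003,0,0,-0.6],[0.001,-0.003,0,0,-0.68],[0.001,-0.003,0,0,-0.68],[0.001,-0.003,0,0,-0.68],[0.001,-0.003,0,0,-0.68]]])

```text
t: 4.8
ee_pos: [562.8, -245.1, 200.7]
orientation: [3.142, -0.0, -2.92]
contact_force: [0.2, 0.0, 0.0]
width: 0.156
grip_force: 0.0
```

apply_moves(moves=[[[-0.0004,0.002,0.001,0,-0.7],[-0.0007,0.003,0.003,0,-0.7],[-0.001,0.0044,0.006,0,-0.7],[-0.0013,0.0057,0.009,0,-0.7],[-0.0016,0.007,0.0115,0,-0.7],[-0.0019,0.0085,0.014,0,-0.7],[-0.0022,0.01,0.017,0,-0.7],[-0.0022,0.01,0.017,0,-0.7]]])

```text
t: 5.6
ee_pos: [560.6, -235.9, 218.5]
orientation: [-3.14, 0.001, -2.92]
contact_force: [0.2, -6.2, 1.3]
width: 0.154
grip_force: 2.7
```

```bash
python3 - <<'E'
from h import *
s=manip.observe();print(s["ee_pos"],s["contact_force"],s["width"],s["grip_force"])
p=viewer.get_image("wrist");w=cloud(p);u=unit(w)
# sheet slope
m=(u[...,1]>20)&(u[...,1]<105)&(u[...,0]<-25)&(u[...,0]>-75)&(u[...,2]<40)&(u[...,2]>-6)
q=u[m];k=np.polyfit(q[:,1],q[:,2],1);print(m.sum(),"flap",np.arctan(k[0]),"res",np.std(q[:,2]-np.polyval(k,q[:,1])))
save(p,"w3.png")
E
```

```text
[ 560.57376857 -235.86618483  218.49727879] [ 0.20261428 -6.1695172   1.30513675] 0.15419000218611736 2.74660661816597
11987 flap 0.12893032632409415 res 1.436767258093482
```

apply_moves(moves=[[[-0.0005,0.0022,0.0038,0,-0.7],[-0.001,0.0044,0.0076,0,-0.7],[-0.0014,0.0062,0.01,0,-0.7],[-0.0018,0.008,0.0127,0,-0.7],[-0.0022,0.0098,0.0153,0,-0.7],[-0.0026,0.0116,0.0179,0,-0.7],[-0.003,0.0137,0.0203,0,-0.7],[-0.0035,0.0157,0.0227,0,-0.7],[-0.004,0.0178,0.025,0,-0.7],[-0.0044,0.0198,0.0274,0,-0.7],[-0.0044,0.0198,0.0274,0,-0.7]]])

```text
t: 6.75
ee_pos: [556.2, -216.3, 246.2]
orientation: [-3.14, 0.001, -2.92]
contact_force: [-0.0, -5.9, 2.9]
width: 0.15
grip_force: 2.9
```

```bash
cat >> h.py <<'E'
def flap(u):
    m=(u[...,1]>20)&(u[...,1]<95)&(u[...,0]<-25)&(u[...,0]>-75)
    a=np.arctan2(u[...,2],u[...,1]);m&=(a>.0)&(a<.8)&(np.hypot(u[...,1],u[...,2])<105)
    q=u[m]
    if len(q)<30: return len(q)
    for _ in range(5):
        k=np.polyfit(q[:,1],q[:,2],1);r=abs(q[:,2]-np.polyval(k,q[:,1]));q=q[r<max(2.5,2*np.median(r))]
    return len(q),np.arctan(k[0]),k[1]
E
python3 - <<'E'
from h import *
s=manip.observe();print(s["ee_pos"],s["contact_force"],s["width"],s["grip_force"])
for c in ("wrist","top","scene"):
    p=viewer.get_image(c);u=unit(cloud(p));print(c,flap(u))
    if c=="scene": cv2.imwrite("pics/s4.png",cv2.resize(cv2.cvtColor(p["color"],cv2.COLOR_RGB2BGR)[130:240,230:370],(800,600),interpolation=cv2.INTER_CUBIC))
    if c=="wrist": save(p,"w4.png")
E
```

```text
[ 556.22919628 -216.30287589  246.20593086] [-0.03085201 -5.85361599  2.8956032 ] 0.14967957402319618 2.872200608253479
wrist (7339, np.float64(0.3968801093820835), np.float64(-2.70697566335896))
top (426, np.float64(0.3898920168072991), np.float64(-0.9663666287354872))
scene (172, np.float64(0.38567138764870645), np.float64(-1.7574989150537164))
```

View pics/s4.png

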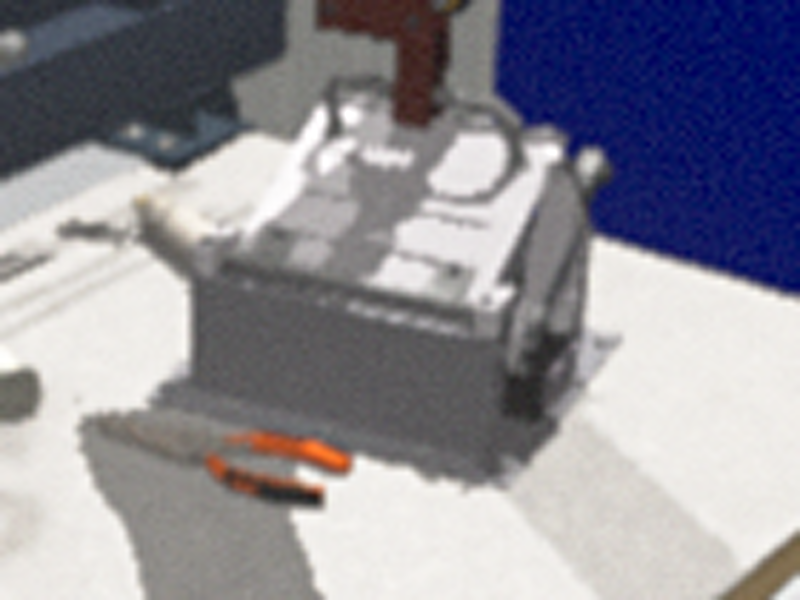

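View pics/w4.png

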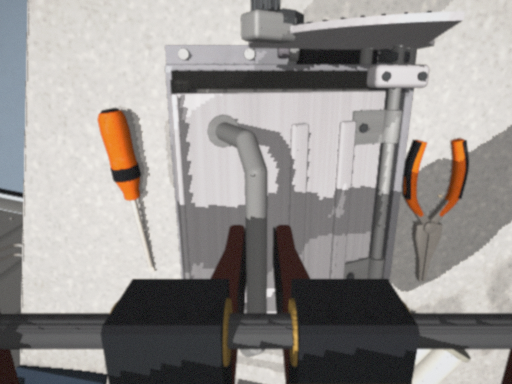

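The scene crop shows the finger against the bow and the flap partly raised. In the wrist view the bow sits between the fingertips at about (255,240), and the rider shows at about (265,25).

apply_moves(moves=[[[-0.0005,0.0022,0.0022,0,-0.7],[-0.001,0.0047,0.0046,0,-0.7],[-0.0016,0.0073,0.0071,0,-0.7],[-0.0022,0.0099,0.0095,0,-0.7],[-0.0028,0.0125,0.0116,0,-0.7],[-0.0034,0.0151,0.0137,0,-0.7],[-0.0038,0.0167,0.0149,0,-0.7],[-0.004,0.0177,0.0157,0,-0.7],[-0.004,0.0177,0.0157,0,-0.7],[-0.004,0.0177,0.0157,0,-0.7]]])

```text
t: 7.9
ee_pos: [552.3, -197.3, 260.7]
orientation: [3.141, 0.0, -2.919]
contact_force: [1.2, -2.9, 1.7]
width: 0.153
grip_force: 1.5
```

```bash
python3 - <<'E'
from h import *
s=manip.observe();print(s["ee_pos"],s["contact_force"],s["width"],s["grip_force"])
for c in ("wrist","top","scene"):
    p=viewer.get_image(c);u=unit(cloud(p));print(c,flap(u))
    r=np.hypot(u[...,1],u[...,2]);a=np.arctan2(u[...,2],u[...,1])
    f=(u[...,0]<-98)&(u[...,0]>-130)&(a>.2)&(a<1.0)
    for lo in (62,68,74,80,86,92,104,110,116):
        m=f&(r>=lo)&(r<lo+6)&((u[...,0]<-107.5)|(r>103))
        if m.sum()>2: print(c,lo,m.sum(),np.percentile(a[m],[5,25,50,75,95]).round(2),np.percentile(u[m][:,0],[5,50,95]).round())
    bgr=cv2.cvtColor(p["color"],cv2.COLOR_RGB2BGR)
    if c=="wrist": cv2.imwrite("pics/w5.png",cv2.resize(bgr[0:150,150:350],(800,600),interpolation=cv2.INTER_CUBIC))
    if c=="scene": cv2.imwrite("pics/s5.png",cv2.resize(bgr[135:195,275:355],(800,600),interpolation=cv2.INTER_CUBIC))
E
```

```text
[ 552.29689403 -197.29583059  260.6710317 ] [ 1.22904154 -2.85919452  1.72588958] 0.152696027622084 1.5377240628004074
wrist (5749, np.float64(0.6007717770541472), np.float64(-4.204658021713177))
wrist 68 8 [0.59 0.6  0.61 0.61 0.61] [-112. -111. -111.]
wrist 74 23 [0.58 0.59 0.6  0.6  0.61] [-112. -111. -110.]
wrist 80 40 [0.57 0.58 0.59 0.6  0.6 ] [-112. -111. -110.]
wrist 86 51 [0.6  0.61 0.62 0.63 0.63] [-113. -110. -108.]
wrist 92 75 [0.64 0.64 0.65 0.66 0.67] [-113. -110. -108.]
wrist 104 422 [0.63 0.64 0.65 0.66 0.66] [-117. -107.  -99.]
wrist 110 573 [0.59 0.63 0.65 0.65 0.66] [-117. -110.  -99.]
wrist 116 443 [0.56 0.59 0.62 0.65 0.66] [-110. -105. -100.]
top (352, np.float64(0.5900716451692657), np.float64(-1.241397717044718))
scene (199, np.float64(0.5806947566182952), np.float64(-1.9330328401610735))
scene 86 6 [0.37 0.6  0.63 0.64 0.67] [-112. -109. -108.]
scene 92 5 [0.57 0.64 0.64 0.65 0.69] [-112. -112. -108.]
scene 104 11 [0.59 0.61 0.62 0.63 0.68] [-118. -112. -101.]
scene 110 9 [0.61 0.62 0.64 0.66 0.68] [-115. -109. -100.]
```

View pics/w5.png

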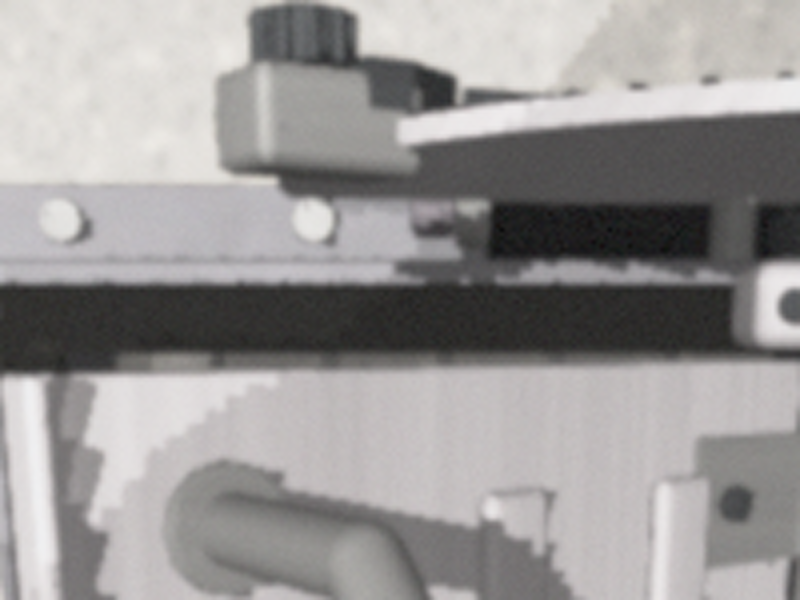

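View pics/s5.png

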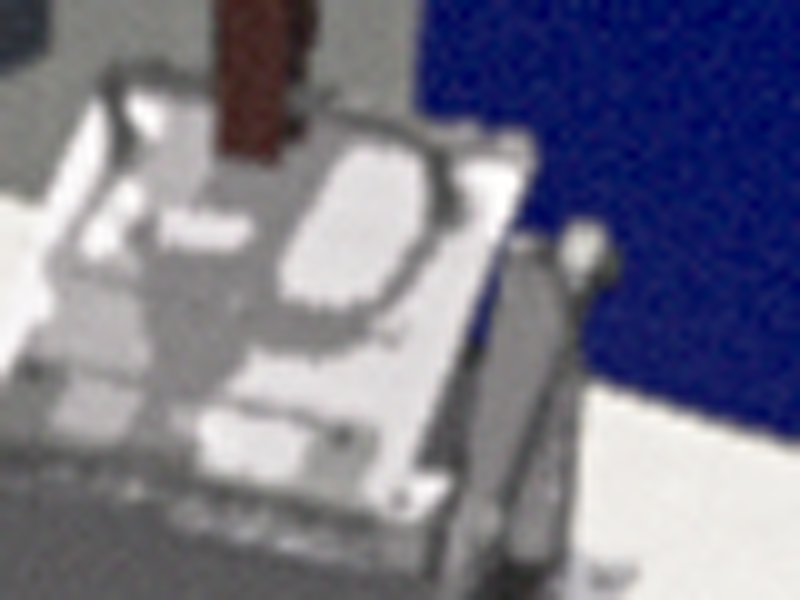

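The wrist crop shows the rider at (310,110) with its nose running right to about (450,85), where the pointer's dark tip meets it. The scene view shows the finger holding the bow at the raised angle. I'll check the tip profile finely.

```bash
python3 - <<'E'
from h import *
p=viewer.get_image("wrist");u=unit(cloud(p))
r=np.hypot(u[...,1],u[...,2]);a=np.arctan2(u[...,2],u[...,1])
f=(u[...,0]<-107.5)&(u[...,0]>-114)&(a>.4)&(a<.8)
for lo in range(66,98,2):
    m=f&(r>=lo)&(r<lo+2)
    if m.sum(): print(lo,m.sum(),"a",np.percentile(a[m],[0,50,100]).round(3),"tangential mm rel .59:",((np.percentile(a[m],[0,50,100])-.59)*lo).round(1))
s=manip.observe();print(s["contact_force"],s["ee_pos"],s["t"])
E
```

```text
68 2 a [0.6   0.606 0.612] tangential mm rel .59: [0.7 1.1 1.5]
70 4 a [0.592 0.602 0.615] tangential mm rel .59: [0.1 0.9 1.8]
72 4 a [0.6   0.602 0.613] tangential mm rel .59: [0.7 0.8 1.7]
74 4 a [0.589 0.601 0.611] tangential mm rel .59: [-0.1  0.8  1.6]
76 8 a [0.588 0.603 0.61 ] tangential mm rel .59: [-0.1  1.   1.6]
78 13 a [0.584 0.596 0.61 ] tangential mm rel .59: [-0.5  0.5  1.6]
80 14 a [0.576 0.591 0.602] tangential mm rel .59: [-1.2  0.1  1. ]
82 20 a [0.568 0.587 0.595] tangential mm rel .59: [-1.8 -0.3  0.4]
84 2 a [0.595 0.595 0.595] tangential mm rel .59: [0.4 0.4 0.5]
86 16 a [0.594 0.602 0.612] tangential mm rel .59: [0.3 1.  1.9]
88 13 a [0.608 0.618 0.628] tangential mm rel .59: [1.6 2.5 3.3]
90 25 a [0.614 0.628 0.636] tangential mm rel .59: [2.1 3.4 4.2]
92 17 a [0.625 0.635 0.647] tangential mm rel .59: [3.2 4.1 5.2]
94 22 a [0.644 0.65  0.657] tangential mm rel .59: [5.1 5.7 6.3]
96 33 a [0.645 0.659 0.672] tangential mm rel .59: [5.3 6.6 7.8]
[ 1.43689987 -3.54717609  1.24136891] [ 552.2623663  -197.35144154  260.54976474] 8.1
```

apply_moves(moves=[[[0,0,0,0,-0.7],[0,0,0,0,-0.7],[0,0,0,0,-0.7],[0,0,0,0,-0.7],[0,0,0,0,-0.7],[0,0,0,0,-0.7],[0,0,0,0,-0.7],[0,0,0,0,-0.7],[0,0,0,0,-0.7],[0,0,0,0,-0.7]]])

```text
t: 9.1
ee_pos: [552.0, -197.5, 260.6]
orientation: [3.141, -0.0, -2.92]
contact_force: [0.3, -1.5, -0.9]
width: 0.151
grip_force: 0.5
```

```bash
python3 - <<'E'
from h import *
from station import hand_in
p=viewer.get_image("wrist");f=flap(unit(cloud(p)));s=manip.observe();print(f,s["contact_force"],s["grip_force"])
if abs(f[1]-.60)<.025: print(hand_in())
E
```

```text
(5740, np.float64(0.5999536105032348), np.float64(-4.158293309914257)) [ 0.92491118  0.12501658 -1.35591817] 0.5144916102290154
the job is handed in; nothing more can be done
None
```

I raised the flap by its bow to about 0.60 rad, pointer tip within about 1 mm of the set finger's by wrist camera, and handed in at t ≈ 9 s still holding it. The fingers caged the bow instead of gripping it, and the pad force had eased to about 0.5 N at hand-in, close to the 0.3 N contact minimum; no verdict came back.

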